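# Lift a cleaned hub bearing out of the parts cleaner with tongs

### The job

Take the tongs out of the wooden tool block, reach down into the tank of the parts cleaner with them, close their jaws round the small bearing and lift it out, leaving the large bearing and the jockey wheel lying in the tank. The bearing is wet with solvent, so the gripper must never touch it, only the tongs. Finish while still holding it in the tongs, still, above the tank and well clear of the rim, so that it drips back into the tank.

Things in the scene. Friction and masses are not known exactly. Their poses are not given: they have to be found in the camera images.
- tongs: Scissor tongs, 138 mm long, 120 g, steel with black rubber handles, standing upright, jaws down, in the tool block's slot. Origin on the rivet where the arms cross; z up to the handles, x the line along which handles and jaws close, y the rivet's axis (a half turn about z changes nothing). Jaw tips are 60 mm below the origin when open, 62 mm when closed on the small bearing.
- tongs_grip (a point): Where to grip: midway between the handles, 50 mm above the rivet; squeeze their outer faces along x, fingers down. Handles: 16 mm wide, 24 to 80 mm above the rivet. Sprung open they spread upward,  48 mm over the outer faces here, 57 mm at the top; closed on the small bearing they are parallel, 32 mm over. Fingers 46 mm apart hold them firmly, the jaws 5 mm clear of the bearing all round.
- tongs_jaws (a point): Point midway between the jaws, 56 mm below the rivet. Jaws: two steel V-notches facing each other along x, 12 mm high, 26 mm wide in y. Open: 50 mm between the bottoms of the notches, 38 mm between their edges, 61 mm over their backs.
- tongs_arm_a (a joint): Closing angle of one arm of the tongs (the other turns alike): 0 rad sprung open, 0.16 closed on the small bearing, 0.28 at the stop with nothing between the jaws. Handles and jaws close by about equal amounts. Squeezing takes 3 to 4 N at first, 8 N at 0.16; a grip of 20 to 30 N holds the bearing firmly.
- tool_block: Fixed light wooden block, 95 x 170 x 50 mm high; origin at the centre of its underside, z up, y along its length. In its middle a slot, 66 mm in x, 31 mm in y, 34 mm deep, where the tongs stand upright with their x along the block's x, their rivet 76 mm above its underside. Two hex keys stand in holes 50 to 65 mm from the middle towards either end, up to 132 mm above the bench.
- small_bearing: The part wanted: small cartridge bearing, a steel ring with black seal, 28 mm outside diameter, 9 mm high, bore 12 mm, about 25 g, lying flat on the tank's floor. Origin at the centre of its underside, z along its axis.
- large_bearing: Larger cartridge bearing, 42 mm outside diameter, 12 mm high, bore 25 mm, lying flat on the tank's floor; stays there. Origin at the centre of its underside.
- jockey_wheel: Black plastic toothed pulley with steel bush, 45 mm diameter, 9 mm high, lying flat on the tank's floor; stays there. Origin at the centre of its underside.
- cleaner: Fixed, drained ultrasonic parts cleaner, grey housing 185 x 250 mm with an open steel tank. Origin at the centre of its underside, z up, y along its length, control panel on its -x side. Tank inside 125 mm (x) by 180 mm (y), centred; flat floor 55 mm above the bench. Three parts lie in a row along y, 56 mm apart, in any order, up to 16 mm off the middle; open jaws fit if they close along x.
- tank_rim (a point): Centre of the tank's open mouth, level with its rim, 115 mm above the bench.

How it is judged (in metres and radians):
On the way, in this order (a step that is already met when the one before it is completed fails the run):
1. the tongs are gripped and lifted out of the tool block (z of tongs in the frame of tool_block above 0.115 m and contact force between the fingers and tongs above 0.5 N), for 0.1 s.
2. the jaws are closed on the small bearing down in the tank (contact force between tongs and small_bearing above 1 N and distance between tongs_jaws and small_bearing below 0.018 m and z of small_bearing in the frame of cleaner below 0.075 m), for 0.1 s.
At the end, for the whole second after the job is handed in: The tongs in the gripper hold the small bearing between their jaws, still (under 3 cm/s), inside the outline of the tank mouth, underside at least 10 mm above the rim; neither tongs nor bearing touch the cleaner; the large bearing and the jockey wheel still lie in the tank (z of small_bearing in the frame of cleaner above 0.125 m and x of small_bearing in the frame of cleaner between -0.0625 and 0.0625 m and y of small_bearing in the frame of cleaner between -0.09 and 0.09 m and contact force between tongs and small_bearing above 1 N and distance between tongs_jaws and small_bearing below 0.018 m and contact force between the fingers and tongs above 1 N and contact force between cleaner and tongs below 0.1 N and contact force between cleaner and small_bearing below 0.1 N and linear speed of small_bearing below 0.03 m/s and z of large_bearing in the frame of cleaner between 0.04 and 0.075 m and z of jockey_wheel in the frame of cleaner between 0.04 and 0.075 m); the arm keeps its last pose, push and grip.
It fails at once if the gripper or arm touches the small bearing (contact force between any of the fingers, the arm and small_bearing above 0.3 N).
It fails at once if the large bearing or the jockey wheel is lifted out of the tank (z of any of large_bearing, jockey_wheel in the frame of cleaner above 0.115 m).
It also fails if it takes over 38 s, if anything falls off the work surface, if the arm or the gripper's body presses on something with over 40 N, if the wrist force passes 120 N, or if a joint passes its speed limit or range.

### The arm

A 7-joint arm with a two-finger parallel gripper is mounted at the origin on a cart in front of the work surface, level with it; the furniture and walls round the work are solid. World frame = base frame: x ahead of the robot, y to its left, z up, the work surface at z = 0. Lengths are in mm, angles in rad, forces in N, time in s.
With the tool pointing down it reaches from about 350 to 900 mm from the base axis. Payload 7.2 kg.
Tool frame: the origin (TCP) lies at the very end of the fingers, on their centre line; the grasp point (between the pads) lies 19 mm behind it (r.pinch_z is the distance from the TCP to the grasp point, in mm); z points along the fingers, y is the line along which they close (so a half turn about z gives the same grasp; the last joint's range is limited). The gripper opens to 88 mm and grips with 3 to 60 N. Pads are 20 mm wide; open, the fingers measure 115 mm over their backs; the gripper's body (75 mm by 178 mm) begins 61 mm behind the grasp point.
Start: joints at [-1.27, 0.411, -0.013, 1.596, 0.006, 1.134, -0.082], TCP at [225.32, 582.975, 222.653] pointing down, gripper open.
Joint ranges: [-2.95, 2.95], [-0.29, 1.99], [-1.47, 1.44], [0.14, 2.54], [-1.03, 4.17], [0.13, 1.85], [-2.86, 2.86]. Speed limits (rad/s): [2.39, 2.39, 3.01, 3.01, 3.14, 3.14, 3.14].

### API

Orientations are given as a unit quaternion [w, x, y, z].
In Python, from workcell import sensors, imaging, workorder, r gives the robot as it stands.
- The arm moves only by the shell command python3 -m jog 'ROWS' [FORCE]. ROWS is JSON, a list of rows, each a list of 3 entries, a list of its own where there are three numbers: the closure, from 0 (fully open) to 1 (shut), then the shift along the tool's x, y, z in m, then the turn about the tool's z in degrees. A call has 1 to 10 rows; each row is the pose to reach, as a shift and turn from the pose commanded when the call began, along the tool's axes at that moment; what a row does not reach only later rows make up. A row lasts 1/8 s, in which the tool goes at most 62.5 mm and 10.7 degrees, less where a joint would pass 70% of its speed; a pose out of reach is approached as far as the arm can. A call with a gripper value outside its range is refused whole. The fingers move at their own pace and stop on an object; FORCE is the grip in N (left out, the last holds). Time passes only in rows, so rows that repeat a pose let the fingers close. It gives the time, the measured TCP pose, the force, the opening and the grip force at its end, in the units of the state.
- sensors.get_obs(): the state, without advancing time (a new reading comes with each control period).
- imaging.camera(name): name is "scene" or "top" or "wrist"; returns a dict with "frame" (480x640x3 uint8, red, green, blue), "mtx" (3x3 intrinsics, pixels), "world_to_cam" (4x4, takes a point from world to camera coordinates); the wrist camera has in their place "T_tool_cam" (4x4, takes a point from camera to tool coordinates, whose origin is the TCP and whose axes are the flange's). Camera axes: x right, y down, z forward; pixel columns grow to the right and rows downward; lengths in mm; the calibration is good to about 2 mm. A picture is of the moment at which its call begins: read the wrist's pose just before it. There is no depth.
- workorder.job_done(): hands the job in; it is judged then, once.
The state is a dict: "time": time; "qpos": joint angles; "qd": joint speeds; "joint_efforts": joint torques, N m; "eef_pos": TCP position; "eef_rot": TCP orientation; "wrist_force": force on the tool from outside, world axes, zero at the start; "moment": the same for the moment, N m; "finger_gap": finger opening in mm; "grip_force": force on a finger pad.
Only numpy, scipy, OpenCV 4.12 (cv2) and the standard library are available. Lean on these libraries where they do the work, as an engineer would, in place of code of your own. Each camera call takes 0.05 s, during which the arm holds its last target. There are 200 camera calls.

## Working session

There is one attempt and no reset: what is moved stays moved. The work goes in short steps, Python scripts to look and compute and a shell command to move; the robot and the scene stay as the last step left them, time stands still between calls to the robot, and variables do not carry over. Pictures are saved under pics/ and viewed, at most 12 in all, crops included, and the job is handed in when it is done.

```bash
ls; mkdir -p pics
cat > h.py <<'E'
import numpy as np, cv2
from workcell import sensors, imaging, workorder, r
from scipy.spatial.transform import Rotation as R
def obs():
    o=sensors.get_obs(); q=o["eef_rot"]; return o,R.from_quat([q[1],q[2],q[3],q[0]]).as_matrix(),np.array(o["eef_pos"])
def cam(name):
    o,Rm,p=obs(); c=imaging.camera(name); K=np.array(c["mtx"])
    if name=="wrist":
        T=np.eye(4);T[:3,:3]=Rm;T[:3,3]=p;C2W=T@np.array(c["T_tool_cam"])
    else: C2W=np.linalg.inv(np.array(c["world_to_cam"]))
    return np.array(c["frame"]),K,C2W
def ray(K,C2W,uv,z):
    d=C2W[:3,:3]@np.linalg.solve(K,[uv[0],uv[1],1.]); o=C2W[:3,3]
    return o+d*(z-o[2])/d[2]
def proj(K,C2W,P):
    q=np.linalg.inv(C2W)@np.append(P,1.); u=K@q[:3]; return u[:2]/u[2]
def save(n,f): cv2.imwrite(f"pics/{n}.png",f[:,:,::-1])
E
python3 - <<'E'
from h import *
for n in("top","scene"):
    f,K,C=cam(n); save(n+"0",f); print(n,K.tolist(),C.round(3).tolist()); np.savez(n+"0",f=f,K=K,C=C)
o,Rm,p=obs();print(o["time"],Rm.round(3).tolist(),p)
E
```

```text
pics
top [[606.0362199420312, 0.0, 316.68415770413026], [0.0, 606.0362199420312, 233.0478795067017], [0.0, 0.0, 1.0]] [[-0.217, -0.949, 0.23, 281.46], [-0.976, 0.211, -0.051, 54.453], [-0.0, -0.236, -0.972, 1028.68], [0.0, 0.0, 0.0, 1.0]]
scene [[475.0597836658796, 0.0, 312.4596343576853], [0.0, 475.0597836658796, 234.2627436116397], [0.0, 0.0, 1.0]] [[0.592, -0.53, 0.607, -46.661], [-0.806, -0.371, 0.462, -373.316], [-0.019, -0.763, -0.647, 694.246], [0.0, 0.0, 0.0, 1.0]]
0.1 [[-0.933, 0.36, -0.0], [0.36, 0.933, -0.001], [-0.0, -0.001, -1.0]] [225.15949885 582.54379645 221.90251967]
```

View pics/top0.png

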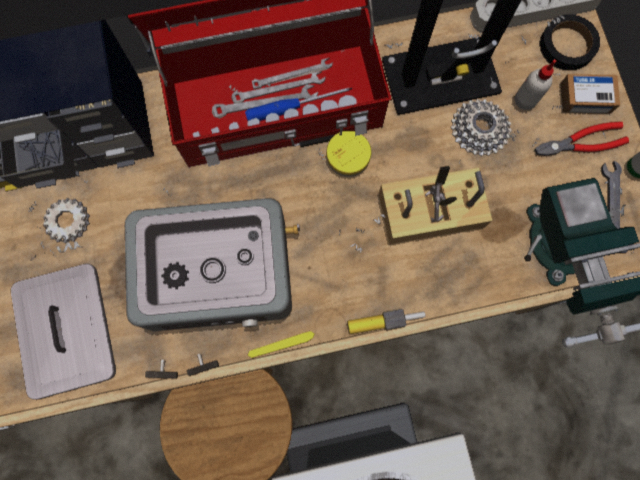

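View pics/scene0.png

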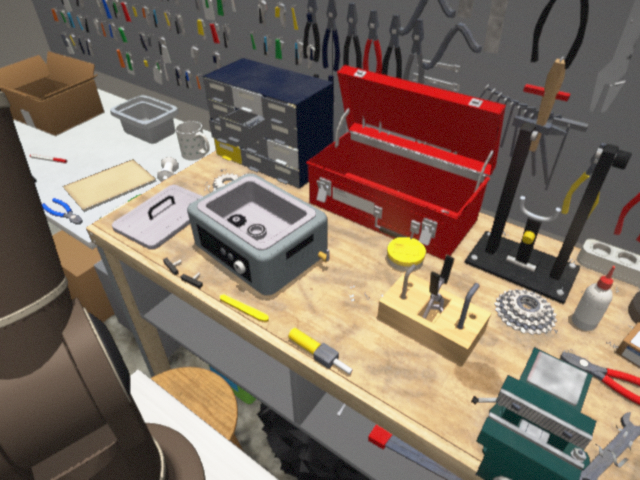

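The top view shows the tool block at about (436,205) with the tongs standing in it, and the cleaner at (208,262). In the tank lie the jockey wheel (175,275), the large bearing (213,270) and the small bearing (245,256). The scene view confirms this layout.

Run:
```python
from h import *
d=np.load("top0.npz");f,K,C=d["f"],d["K"],d["C"]
hsv=cv2.cvtColor(f,cv2.COLOR_RGB2HSV)
for p in[(400,185),(465,215),(440,230),(300,250),(345,230)]: print(p,hsv[p[1],p[0]])
for uv,z in[((436,205),50),((245,256),64),((213,270),67),((175,275),64),((208,258),115)]: print(uv,ray(K,C,uv,z).round(1))
# tank mouth edges / block: zoomed crops
a=cv2.resize(f[160:250,365:505],None,fx=4,fy=4,interpolation=cv2.INTER_CUBIC)
b=cv2.resize(f[190:340,115:305],None,fx=4,fy=4,interpolation=cv2.INTER_CUBIC)
a=cv2.copyMakeBorder(a,0,0,0,b.shape[1]-a.shape[1],cv2.BORDER_CONSTANT)
save("b0",b)
m=cv2.inRange(hsv,(18,90,150),(32,255,255)); m[:, :370]=0;m[:,510:]=0;m[:160]=0;m[250:]=0
c=max(cv2.findContours(m,0,2)[0],key=cv2.contourArea)
P=np.array([ray(K,C,q[0],50)[:2] for q in c],np.float32);print(cv2.contourArea(c),cv2.minAreaRect(P))
am=a.copy(); mm=cv2.resize(m[160:250,365:505],None,fx=4,fy=4); am[:360,:560][mm>128]=am[:360,:560][mm>128]//2+[0,100,0]
save("a0",am[:, :560])
```

```text
(400, 185) [ 20 110 186]
(465, 215) [ 18 115 188]
(440, 230) [ 20 107  95]
(300, 250) [ 17  77 146]
(345, 230) [ 15  90 159]
(436, 205) [ 517.2 -203.    50. ]
(245, 256) [498.  125.9  64. ]
(213, 270) [486.  180.3  67. ]
(175, 275) [491.9 241.9  64. ]
(208, 258) [495.8 178.2 115. ]
3883.5 ((523.224609375, -205.19398498535156), (170.76687622070312, 96.0198974609375), 87.66352081298828)
```

View pics/a0.png

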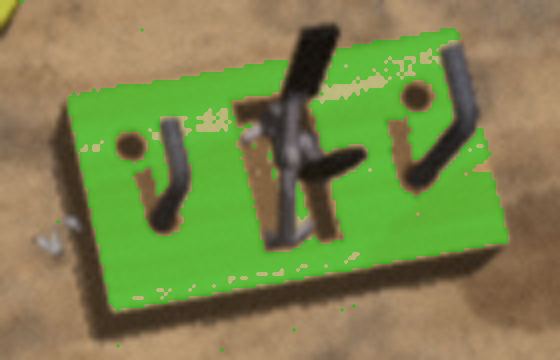

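```bash
python3 -m jog '[[0,[-0.384,-0.315,-0.098],71],[0,[-0.384,-0.315,-0.098],71],[0,[-0.384,-0.315,-0.098],71],[0,[-0.384,-0.315,-0.098],71],[0,[-0.384,-0.315,-0.098],71],[0,[-0.384,-0.315,-0.098],71],[0,[-0.384,-0.315,-0.098],71],[0,[-0.384,-0.315,-0.098],71],[0,[-0.384,-0.315,-0.098],71],[0,[-0.384,-0.315,-0.098],71]]'
python3 - <<'E'
from h import *
f,K,C=cam("wrist"); save("w1",f); np.savez("w1",f=f,K=K,C=C)
o,Rm,p=obs();print(o["time"],Rm.round(3).tolist(),p,o["qpos"]);print(C.round(2).tolist())
E
```

```text
time: 1.35
eef_pos: [469.7, 150.9, 320.4]
eef_rot: [-0.0, 0.72, 0.694, -0.0]
wrist_force: [0.5, 1.0, -0.4]
finger_gap: 87.8
grip_force: 0.0
1.4 [[0.036, 0.999, -0.001], [0.999, -0.036, 0.0], [0.0, -0.001, -1.0]] [469.2407883  151.82533804 320.14329094] [-0.81825966  0.10136667  0.45080243  1.78612245 -0.04670723  1.26541236
 -0.39131494]
[[1.0, -0.04, -0.01, 473.13], [-0.04, -0.96, -0.27, 223.31], [-0.0, 0.27, -0.96, 482.84], [0.0, 0.0, 0.0, 1.0]]
```

View pics/w1.png

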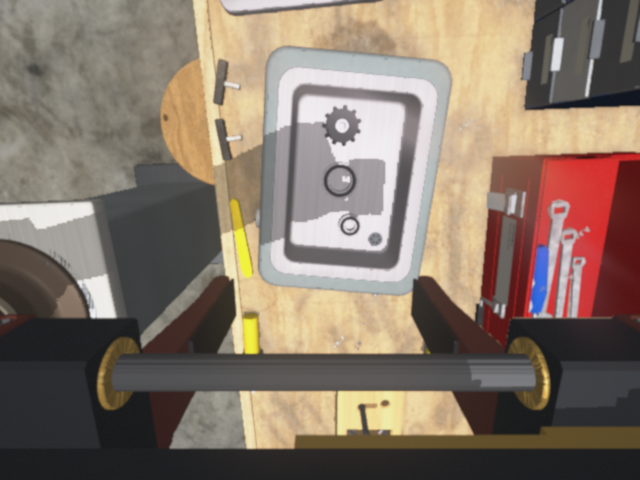

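The wrist view from above the tank shows the small bearing at about (349,225), the large bearing at (340,180), the jockey wheel at (342,125) and the drain screw at (375,239).

Run:
```python
from h import *
d=np.load("w1.npz");f,K,C=d["f"],d["K"],d["C"]
g=cv2.cvtColor(f,cv2.COLOR_RGB2GRAY); hsv=cv2.cvtColor(f,cv2.COLOR_RGB2HSV)
for p in[(275,150),(440,120),(285,150),(410,150)]: print(p,hsv[p[1],p[0]])
# housing: greenish grey, outer outline
m=cv2.inRange(hsv,(70,15,60),(110,120,255)); m[:40]=0;m[300:]=0;m[:,:250]=0;m[:,460:]=0
c=max(cv2.findContours(m,0,2)[0],key=cv2.contourArea)
print("housing",cv2.contourArea(c),cv2.minAreaRect(np.array([ray(K,C,q[0],115)[:2] for q in c],np.float32)))
# bearing circle
for (u,v),rr in (((349,225),(8,15)),((340,180),(13,22))):
    s=8;w=24;cr=cv2.resize(g[v-w:v+w,u-w:u+w],None,fx=s,fy=s,interpolation=cv2.INTER_CUBIC)
    h=cv2.HoughCircles(cr,cv2.HOUGH_GRADIENT,1,20,param1=80,param2=20,minRadius=rr[0]*s,maxRadius=rr[1]*s)
    for q in h[0][:3]:
        c0=(u-w+q[0]/s,v-w+q[1]/s); print(c0,q[2]/s, ray(K,C,c0,64).round(1), "r mm",abs(ray(K,C,(c0[0]+q[2]/s,c0[1]),64)-ray(K,C,c0,64))[0])
w=cv2.resize(f[70:280,260:440],None,fx=2.8,fy=2.8,interpolation=cv2.INTER_CUBIC); save("w1c",w)
# tank mouth and block check with top camera
t=np.load("top0.npz"); print("small top-cam reproj",proj(t["K"],t["C"],ray(K,C,(349,225),64)))
```

```text
(275, 150) [135   4 136]
(440, 120) [ 68   5 188]
(285, 150) [161  13 161]
(410, 150) [171  16 114]Traceback (most recent call last):
  File "<stdin>", line 7, in <module>
ValueError: max() iterable argument is empty
```

Run:
```python
from h import *
d=np.load("w1.npz");f,K,C=d["f"],d["K"],d["C"]
g=cv2.cvtColor(f,cv2.COLOR_RGB2GRAY); hsv=cv2.cvtColor(f,cv2.COLOR_RGB2HSV)
m=cv2.inRange(hsv,(0,0,0),(180,45,255)); m[:40]=0;m[300:]=0;m[:,:245]=0;m[:,470:]=0
m=cv2.morphologyEx(m,cv2.MORPH_OPEN,np.ones((5,5)))
c=max(cv2.findContours(m,0,2)[0],key=cv2.contourArea)
print("housing",cv2.contourArea(c),cv2.minAreaRect(np.array([ray(K,C,q[0],115)[:2] for q in c],np.float32)))
for (u,v),rr in (((349,225),(8,15)),((340,180),(13,22))):
    s=8;w=24;cr=cv2.resize(g[v-w:v+w,u-w:u+w],None,fx=s,fy=s,interpolation=cv2.INTER_CUBIC)
    h=cv2.HoughCircles(cr,cv2.HOUGH_GRADIENT,1,20,param1=80,param2=15,minRadius=rr[0]*s,maxRadius=rr[1]*s)
    for q in ([] if h is None else h[0][:3]):
        c0=(u-w+q[0]/s,v-w+q[1]/s); print(c0,q[2]/s, ray(K,C,c0,64).round(1), "r mm",abs(ray(K,C,(c0[0]+q[2]/s,c0[1]),64)-ray(K,C,c0,64))[0])
w=f.copy(); cv2.drawContours(w,[c],-1,(255,0,0),1)
w=cv2.resize(w[40:300,240:470],None,fx=2.3,fy=2.3,interpolation=cv2.INTER_CUBIC); save("w1c",w)
t=np.load("top0.npz"); print("small top-cam reproj",proj(t["K"],t["C"],ray(K,C,(349,225),64)))
```

```text
housing 41129.0 ((498.4845886230469, 182.38235473632812), (246.82896423339844, 193.6900177001953), 83.67742156982422)
(np.float32(350.0625), np.float32(226.3125)) 9.375 [501.6 125.2  64. ] r mm 11.38717303432611
(np.float32(350.4375), np.float32(223.6875)) 9.0125 [502.1 128.5  64. ] r mm 10.924543582339993
(np.float32(350.5625), np.float32(229.4375)) 10.025 [502.2 121.3  64. ] r mm 12.20629866779501
small top-cam reproj [244.09780019 254.76540186]
```

View pics/w1c.png

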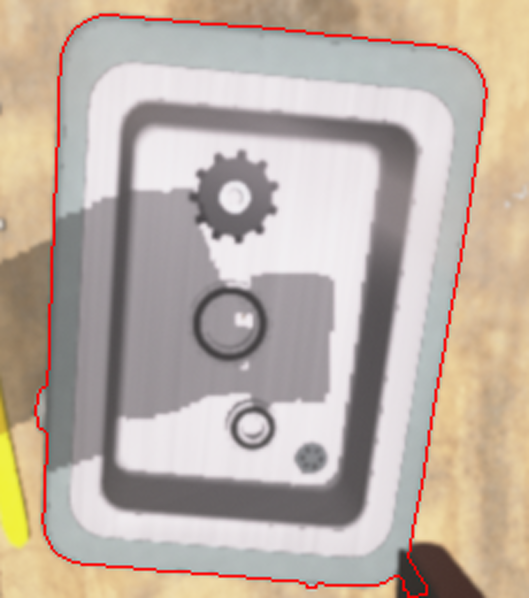

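The small bearing comes out at about (500,126) and the cleaner's yaw at about -6.5°. Next I go above the tongs for a closer look.

```bash
python3 -m jog '[[0,[-0.355,0.067,0.0],0],[0,[-0.355,0.067,0.0],0],[0,[-0.355,0.067,0.0],0],[0,[-0.355,0.067,0.0],0],[0,[-0.355,0.067,0.0],0],[0,[-0.355,0.067,0.0],0],[0,[-0.355,0.067,0.0],0],[0,[-0.355,0.067,0.0],0]]'
python3 - <<'E'
from h import *
f,K,C=cam("wrist"); save("w2",f); np.savez("w2",f=f,K=K,C=C)
o,Rm,p=obs();print(o["time"],Rm.round(3).tolist(),p,o["qpos"])
import math
x=np.array([math.cos(-.041),math.sin(-.041),0]); c=np.array([523.2,-205.2,0])
for s in(-28,0,28): print(s,proj(K,C,c+s*x+[0,0,156]))
hsv=cv2.cvtColor(f,cv2.COLOR_RGB2HSV)
m=cv2.inRange(hsv,(18,90,150),(32,255,255)); 
c=max(cv2.findContours(m,0,2)[0],key=cv2.contourArea)
print(cv2.contourArea(c),cv2.boundingRect(c),cv2.minAreaRect(np.array([ray(K,C,q[0],50)[:2] for q in c],np.float32)))
E
```

```text
time: 2.4
eef_pos: [524.1, -204.2, 319.8]
eef_rot: [-0.001, 0.719, 0.695, -0.0]
wrist_force: [0.1, 0.2, -0.3]
finger_gap: 88.0
grip_force: 0.0
2.45 [[0.034, 0.999, -0.001], [0.999, -0.034, 0.001], [0.001, -0.001, -1.0]] [ 524.18136947 -203.84883235  319.98654694] [-0.2891641   0.27102491  0.73309455  1.6457276  -0.18782387  1.29836831
  0.44302997]
-28 [292.44283769 224.26134828]
0 [322.04770977 224.46539655]
28 [351.65376788 224.66945299]
4694.0 (373, 64, 92, 113) ((651.731689453125, -106.51914978027344), (109.3246841430664, 117.22674560546875), 70.34510040283203)
```

View pics/w2.png

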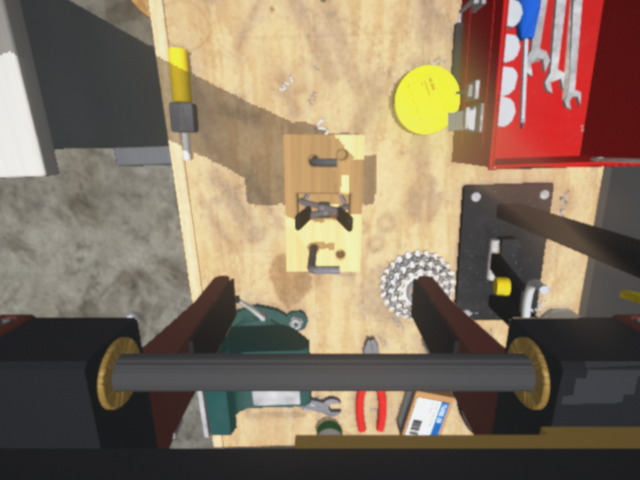

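The handle tops show at about (300,223) and (347,223), within 2 mm of the prediction, so I descend.

```bash
python3 -m jog '[[0,[-0.001,0,0.06],0.4],[0,[-0.001,0,0.12],0.4],[0,[-0.001,0,0.17],0.4],[0,[-0.001,0,0.2],0.4],[0,[-0.001,0,0.213],0.4],[0,[-0.001,0,0.213],0.4],[0,[-0.001,0,0.213],0.4]]'
python3 - <<'E'
from h import *
o,Rm,p=obs();print(p,o["wrist_force"],np.degrees(np.arctan2(Rm[1,1],Rm[0,1])))
E
```

```text
time: 3.32
eef_pos: [524.7, -207.4, 109.0]
eef_rot: [0.001, 0.722, 0.692, 0.001]
wrist_force: [-0.4, 1.0, 0.0]
finger_gap: 88.1
grip_force: 0.0
[ 524.67951647 -207.36898923  108.97951721] [-0.36274526  0.96534429  0.0175115 ] -2.489353701595833
```

```bash
python3 -m jog '[[0,[0.0015,0,0.001],0],[0.48,[0.0015,0,0.001],0],[0.48,[0.0015,0,0.001],0],[0.48,[0.0015,0,0.001],0],[0.48,[0.0015,0,0.001],0],[0.48,[0.0015,0,0.001],0],[0.48,[0.0015,0,0.001],0],[0.48,[0.0015,0,0.001],0]]' 25
```

```text
time: 4.32
eef_pos: [525.9, -207.0, 109.0]
eef_rot: [0.002, 0.723, 0.691, 0.001]
wrist_force: [-0.9, -0.9, 16.5]
finger_gap: 45.7
grip_force: 11.4
```

```bash
python3 -m jog '[[0.48,[0,0,-0.015],0],[0.48,[0,0,-0.04],0],[0.48,[0,0,-0.075],0],[0.48,[0,0,-0.115],0],[0.48,[0,0,-0.15],0],[0.48,[0,0,-0.165],0],[0.48,[0,0,-0.165],0],[0.48,[0,0,-0.165],0]]'
python3 - <<'E'
from h import *
f,K,C=cam("scene"); o,Rm,p=obs(); print(p,Rm.round(3).tolist(),o["finger_gap"])
u,v=proj(K,C,p).astype(int); print(u,v); a=cv2.resize(f[max(v-80,0):v+80,max(u-80,0):u+80],None,fx=2.5,fy=2.5); 
f,K,C=cam("wrist"); save("w3",np.hstack([a[:380],f[40:420,180:480]])) if a.shape[0]>=380 else save("w3",f)
E
```

```text
time: 5.32
eef_pos: [523.1, -205.6, 270.2]
eef_rot: [-0.001, 0.723, 0.691, -0.001]
wrist_force: [0.2, -0.8, -1.7]
finger_gap: 46.0
grip_force: 3.7
[ 523.04440186 -205.63361677  270.13512178] [[0.044, 0.999, -0.002], [0.999, -0.044, 0.0], [0.0, -0.002, -1.0]] 45.84827515898152
455 206
```

View pics/w3.png

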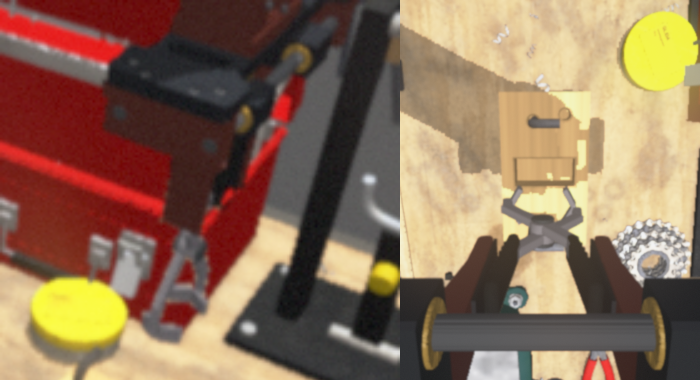

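The tongs are out and hang upright in the pads, with the open jaws visible in the wrist view. Next I carry them over the tank.

```bash
python3 -m jog '[[0.48,[0.02,-0.002,0],0.5],[0.48,[0.06,-0.007,0],1],[0.48,[0.11,-0.013,0],2],[0.48,[0.165,-0.019,0],3],[0.48,[0.22,-0.025,0],4],[0.48,[0.27,-0.031,0],4],[0.48,[0.31,-0.035,0],4],[0.48,[0.33,-0.0375,0],4],[0.48,[0.33,-0.0375,0],4],[0.48,[0.33,-0.0375,0],4]]'
python3 - <<'E'
from h import *
o,Rm,p=obs();f,K,C=cam("wrist");np.savez("w4",f=f,K=K,C=C,p=p,R=Rm)
print(p,np.degrees(np.arctan2(Rm[1,1],Rm[0,1])))
for n,q in(("jaws",p+Rm@[0,0,87]),("L",p+Rm@[0,-25,87]),("R",p+Rm@[0,25,87]),("bearing",np.array([500,126,64]))): print(n,proj(K,C,q).round(1))
a=cv2.resize(f[120:320,220:440],None,fx=3,fy=3,interpolation=cv2.INTER_CUBIC); save("w4",a)
E
```

```text
time: 6.68
eef_pos: [500.8, 123.9, 271.2]
eef_rot: [0.0, 0.747, 0.665, -0.001]
wrist_force: [-0.2, -0.4, -1.5]
finger_gap: 46.2
grip_force: 3.7
[500.7977032  123.90657298 271.20122082] -6.605799043172855
jaws [322.4 245.9]
L [288.4 245.9]
R [356.4 245.9]
bearing [321.9 212.3]
```

View pics/w4.png

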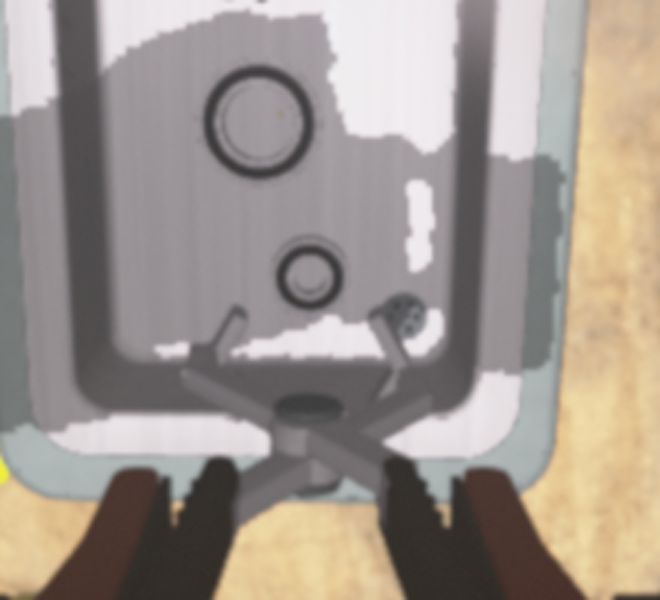

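The bearing is at (323,212), within 1 px of the prediction, and the jaws are centred over it. I go down.

```bash
python3 -m jog '[[0.48,[0.001,0,0.02],0],[0.48,[0.001,0,0.05],0],[0.48,[0.001,0,0.08],0],[0.48,[0.001,0,0.1],0],[0.48,[0.001,0,0.11],0],[0.48,[0.001,0,0.115],0],[0.48,[0.001,0,0.119],0],[0.48,[0.001,0,0.119],0],[0.48,[0.001,0,0.119],0]]'
python3 - <<'E'
from h import *
o,Rm,p=obs();f,K,C=cam("wrist")
print(p,o["wrist_force"],"bearing px",proj(K,C,np.array([500.5,126,64])),"jaws",proj(K,C,p+Rm@[0,0,89]))
a=cv2.resize(f[120:320,220:440],None,fx=3,fy=3,interpolation=cv2.INTER_CUBIC); save("w5",a)
E
```

```text
time: 7.85
eef_pos: [501.2, 126.4, 153.1]
eef_rot: [0.0, 0.746, 0.666, 0.0]
wrist_force: [0.1, -0.7, -0.7]
finger_gap: 45.9
grip_force: 3.7
[501.23271908 126.43161619 153.07841579] [ 0.05985851 -0.70198391 -0.6573979 ] bearing px [321.45545157 245.84958368] jaws [322.44829976 245.16040285]
```

View pics/w5.png

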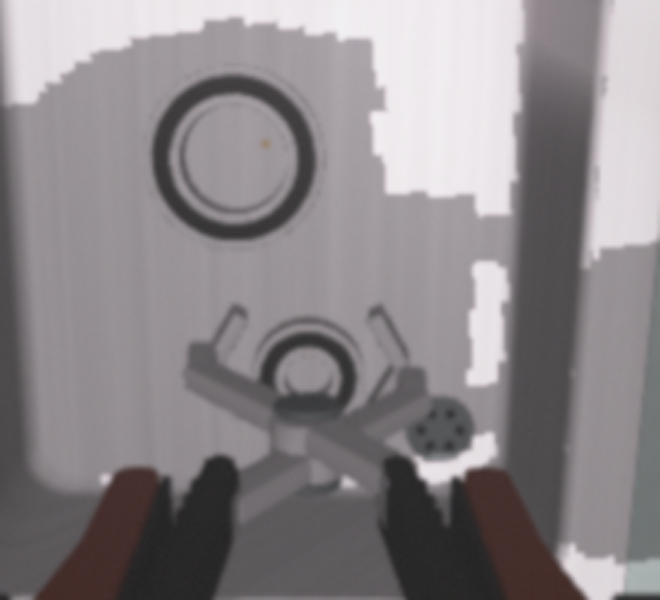

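The jaws straddle the bearing, which is centred at (323,247). They sit about 3–4 mm too far toward +y, so I correct that, go 1 mm lower, then close.

```bash
python3 -m jog '[[0.48,[-0.0035,0,0.001],0],[0.48,[-0.0035,0,0.001],0],[0.54,[-0.0035,0,0.001],0],[0.58,[-0.0035,0,0.001],0],[0.62,[-0.0035,0,0.001],0],[0.66,[-0.0035,0,0.001],0],[0.75,[-0.0035,0,0.001],0],[0.75,[-0.0035,0,0.001],0],[0.75,[-0.0035,0,0.001],0],[0.75,[-0.0035,0,0.001],0]]' 26
python3 - <<'E'
from h import *
o,Rm,p=obs();f,K,C=cam("wrist");print(p,o["wrist_force"])
a=cv2.resize(f[120:320,220:440],None,fx=3,fy=3,interpolation=cv2.INTER_CUBIC); save("w6",a)
E
```

```text
time: 9.15
eef_pos: [500.4, 122.8, 151.9]
eef_rot: [-0.0, 0.746, 0.666, -0.0]
wrist_force: [-2.8, 0.4, 5.2]
finger_gap: 31.3
grip_force: 26.0
[500.35787996 122.82772611 151.88254011] [-2.75963902  0.39137673  5.23539818]
```

View pics/w6.png

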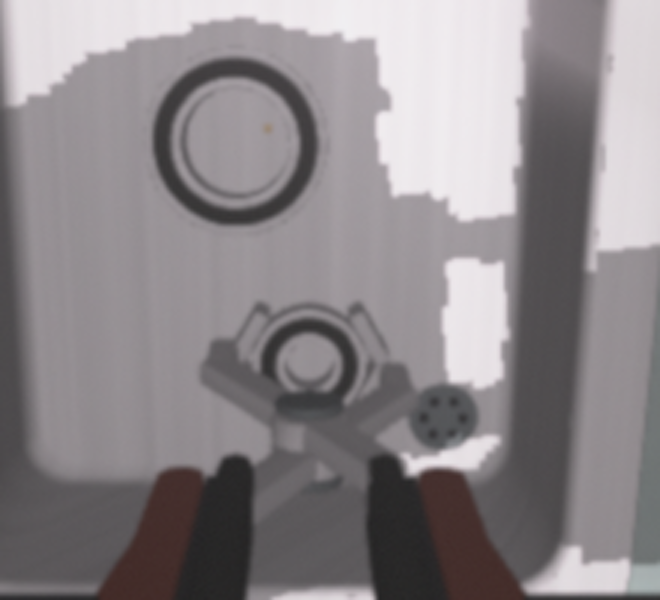

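The jaws are closed on the bearing at 26 N with the gap at 31.3 mm. I lift it and shift it toward the middle of the tank.

```bash
python3 -m jog '[[0.75,[0,0,-0.006],0],[0.75,[0,0,-0.02],0],[0.75,[0,0,-0.04],0],[0.75,[0,0,-0.065],0],[0.75,[0.005,0,-0.09],0],[0.75,[0.015,0,-0.105],0],[0.75,[0.022,0,-0.112],0],[0.75,[0.025,0,-0.115],0],[0.75,[0.025,0,-0.115],0],[0.75,[0.025,0,-0.115],0]]'
python3 -m jog '[[0.75,[0,0,0],0],[0.75,[0,0,0],0],[0.75,[0,0,0],0],[0.75,[0,0,0],0]]'
python3 - <<'E'
from h import *
f,K,C=cam("wrist"); o,Rm,p=obs();print(p,o["finger_gap"])
a=cv2.resize(f[120:320,220:440],None,fx=3,fy=3,interpolation=cv2.INTER_CUBIC); save("w7",a)
E
```

```text
time: 10.45
eef_pos: [503.1, 147.3, 266.0]
eef_rot: [-0.0, 0.746, 0.666, -0.001]
wrist_force: [0.8, 1.0, -1.4]
finger_gap: 31.3
grip_force: 26.0
time: 10.95
eef_pos: [503.4, 147.6, 266.7]
eef_rot: [-0.0, 0.746, 0.666, 0.0]
wrist_force: [-0.2, 0.1, -1.4]
finger_gap: 31.3
grip_force: 26.0
[503.41030288 147.63515144 266.65064835] 31.407068735769947
```

View pics/w7.png

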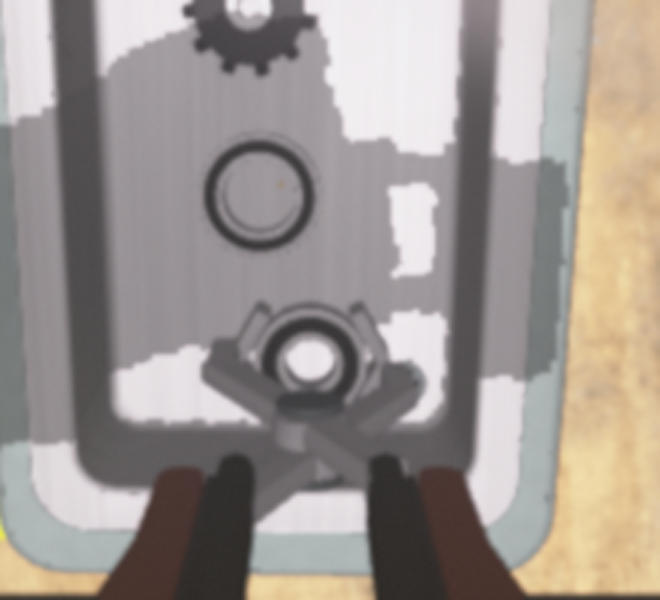

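The bearing sits between the jaws, lifted above the rim and inside the mouth outline. The large bearing and the jockey wheel are still in the tank.

```bash
python3 -c "
from workcell import workorder; print(workorder.job_done())"
```

```text
the job is handed in; nothing more can be done
None
```

I handed in the job at about 11 s of robot time, with the small bearing held still in the tongs at 26 N, about 50 mm above the tank rim; the large bearing and jockey wheel are still in the tank, and no verdict was returned.

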